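# Roll a ball post cap up the gutter into its drilling nest

## Task

With the fingertips, push the dark wooden ball up its sloped gutter until it drops into the nest against the green end stop at the top, so that it stays there and cannot roll back. Only push it along the gutter - do not pick it up or lift it off the gutter - and leave the pale ball at the foot of its own gutter and the glue bottle, offcut and screwdriver where they are.

Things in the scene. Friction and masses are not known exactly. Their poses are not given: they have to be found in the camera images.
- dark_ball: Dark brown turned wooden ball (post cap blank), 56 mm diameter, about 80 g; origin at its centre; it rolls, so its axes mean nothing. It starts at rest at the low end of one of the two gutters (either one), against the foot lip.
- pale_ball: Pale wooden ball, otherwise the same, origin at its centre; at rest at the low end of the other gutter. To be left there.
- jig: Plywood jig, 310 x 170 mm, standing fixed on the bench, its place and yaw differing from run to run; origin on the bench under its middle, z up, x horizontal in the uphill direction, y across the gutters. Two parallel open-topped gutters run side by side along its x, centred at y = +36 and y = -36 mm, rising 6 degrees towards +x.
- gutter (a point): Point midway between the gutters, level with their running floor, 36 mm above the bench. Its frame slopes with them: x uphill along the floor, y across, z square to the floor. Gutters centred at y = +36 and -36 mm, 62 mm wide inside; side walls 10 mm thick, 18 mm high, so the balls stand well above them. Floor runs from x = -150 to 91 mm. Finished ball's centre: x 108 to 110, z 22 mm.
- foot (a point): Point at floor level between the gutters at the low end, 130 mm downhill of the gutter point, under the middle of a half-round lip, 8 mm high, that crosses both gutters. A ball waiting at the foot rests on this lip, its centre 23 mm uphill of it and 28 mm above the floor.
- step (a point): Point between the gutters, 91 mm uphill of the gutter point, where the running floor ends and steps down 6 mm to the nest floor. The green end stop's face is 47 mm further uphill (12 mm thick, top 40 mm above the running floor). A ball let go short of the step rolls back to the foot; once its centre is some 4 mm past the step it drops into the nest by itself.
- glue: White glue bottle, 56 mm diameter, 130 mm tall, standing upright beyond the upper end of the jig; origin at the centre of its underside. Bystander.
- offcut: Wooden offcut 90 x 45 x 35 mm lying beyond the low end of the jig; origin at the centre of its underside. Bystander.
- screwdriver: Screwdriver lying beside the jig (its -y side), along its own x; origin under its middle. Bystander.
Mind the look-alikes: they are no part of the job. Leave any blue look-alike of the pale_ball alone.

How it is judged:
By the outcome, as a careful person would: the job done as asked, in the order asked, and still so for the second after the job is handed in, with the robot touching nothing.
It also fails if it takes over 42 s, if anything falls off the work surface, if the arm or the gripper's body presses on something with over 40 N, if the wrist force passes 120 N, or if a joint passes its speed limit or range.

## Robot

A 7-joint arm with a two-finger parallel gripper is mounted at the origin on the work surface. World frame = base frame: x ahead of the robot, y to its left, z up, the work surface at z = 0. Lengths are in m, angles in rad, forces in N, time in s.
With the tool pointing down it reaches from about 0.4 to 0.9 m from the base axis. Payload 5.5 kg.
Tool frame: the origin (TCP) lies between the finger pads; the fingertips stand 25 mm ahead of it and the grasp point (between the pads) lies 6 mm ahead of it (arm.tips_ahead is the z of the fingertips in the tool frame, in m); z points along the fingers, y is the line along which they close (so a half turn about z gives the same grasp; the last joint's range is limited). The gripper opens to 92 mm and grips with 3 to 60 N. Pads are 19 mm wide; open, the fingers measure 130 mm over their backs; the gripper's body (75 mm by 190 mm) begins 47 mm behind the grasp point.
Start: joints at [1.468, 0.501, -0.427, 1.55, 0.221, 1.138, -0.21], TCP at [0.233, -0.607, 0.252] pointing down, gripper open.
Joint ranges: [-2.88, 2.88], [-0.31, 2.03], [-1.54, 1.56], [0.2, 2.42], [-1.41, 4.55], [0.19, 2.02], [-2.57, 2.57]. Speed limits (rad/s): [2.57, 2.57, 3.14, 3.14, 3.14, 3.14, 3.14].

## Interface

Orientations are given as a rotation vector (axis times angle).
In Python, from cell import arm gives the robot as it stands.
- The arm moves only by the tool send_rows, never from a script. Its argument "series" is text: rows parted by semicolons, each of 7 numbers parted by spaces: the gripper command: -1 is shut, 1 is fully open, values between are in proportion, then the shift along the world's x, y, z as a fraction of full scale, then the turn, a rotation vector about the world's x, y, z as a fraction of full scale. In form: hand x y z ax ay az; .... A call has 1 to 12 rows; each row shifts and turns the commanded pose from where the row before left it; what a row does not reach is not made up. Full scale, the value 1, is 0.02 m for a shift and 0.15 rad for a turn. A row lasts 1/10 s, in which the tool goes at most 50 mm and 8.59 degrees, less where a joint would pass 70% of its speed; a pose out of reach is approached as far as the arm can. A call with a number of a shift or a turn outside -1 to 1 is refused whole. A call with a gripper value outside its range is refused whole. The fingers move at their own pace and stop on an object; "force" is the grip in N (left out, the last holds). Time passes only in rows, so rows that do not move let the fingers close. It gives the time, the measured TCP pose, the force, the opening and the grip force at its end, in the units of the state.
- arm.read_state(): the state, without advancing time (a new reading comes with each control period).
- arm.get_image(name): name is "scene" or "top" or "wrist"; returns the picture (420x560x3 uint8, red, green, blue); there is no depth.
- arm.camera_params(name): a dict with "fx", "fy", "cx", "cy" (pixels), "extrinsics" (4x4, takes a point from world to camera coordinates); the wrist camera has in their place "T_tool_cam" (4x4, takes a point from camera to tool coordinates, whose origin is the TCP and whose axes are the flange's). Camera axes: x right, y down, z forward; pixel columns grow to the right and rows downward; lengths in m; the calibration is good to about 2 mm. A picture is of the moment at which its call begins: read the wrist's pose just before it. camera_params takes no time and is no camera call.
- arm.sign_off(): hands the job in; it is judged then, once.
The state is a dict: "t": time; "q": joint angles; "joint_velocities": joint speeds; "effort": joint torques, N m; "tcp_pos": TCP position; "eef_rot": TCP orientation; "contact_force": force on the tool from outside, world axes, zero at the start; "moment": the same for the moment, N m; "width": finger opening in m; "gripper_force": force on a finger pad.
Only numpy, scipy, OpenCV 4.12 (cv2) and the standard library are available. Lean on these libraries where they do the work, as an engineer would, in place of code of your own. Each camera call takes 0.05 s, during which the arm holds its last target. There are 200 camera calls.

## Working session

There is one attempt and no reset: what is moved stays moved. The work goes in short steps, Python scripts to look and compute and a tool call to move; the robot and the scene stay as the last step left them, time stands still between calls to the robot, and variables do not carry over. Pictures are saved under pics/ and viewed, at most 10 in all, crops included, and the job is handed in when it is done.

Besides the shell and the picture viewer there is one more tool, called after ">>>" by a JSON object that holds its "fn" and its "kwargs". send_rows: Moves the arm, as the interface text tells. Shift numbers are shares of 0.02 m and turn numbers shares of 0.15 rad, none past 1 either way. Its arguments: {"type":"object","properties":{"series":{"type":"string"},"force":{"type":"number"}},"required":["series"]}

```bash
mkdir -p pics; ls; python3 - <<'E'
from cell import arm
import cv2,numpy as np
s=arm.read_state(); print(s['t'],s['tcp_pos'],s['eef_rot'],s['width'],arm.tips_ahead)
for n in ['scene','top']:
    im=arm.get_image(n); cv2.imwrite(f'pics/{n}0.png',im[:,:,::-1])
    p=arm.camera_params(n); print(n,p['fx'],p['cx'],p['cy'],np.round(p['extrinsics'],3).tolist())
E
```

```text
pics
0.0 [ 0.23221542 -0.60640992  0.25068063] [-3.08732176e+00 -5.71076482e-01  4.52658239e-04] 0.09161625765309844 0.025
scene 506.22772529005323 280.19422734601324 201.4352039874322 [[-0.723, 0.69, -0.02, 0.444], [0.456, 0.455, -0.765, -0.222], [-0.519, -0.562, -0.644, 1.502], [0.0, 0.0, 0.0, 1.0]]
top 473.8599957818716 278.3432627684908 204.01241716759682 [[-0.001, -1.0, 0.023, -0.023], [-0.998, -0.001, -0.059, 0.588], [0.059, -0.023, -0.998, 0.996], [0.0, 0.0, 0.0, 1.0]]
```

View pics/top0.png

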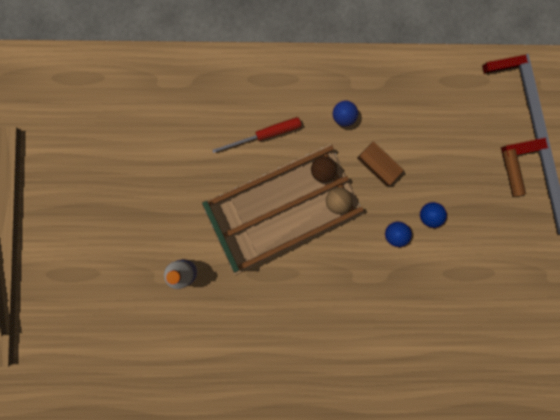

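View pics/scene0.png

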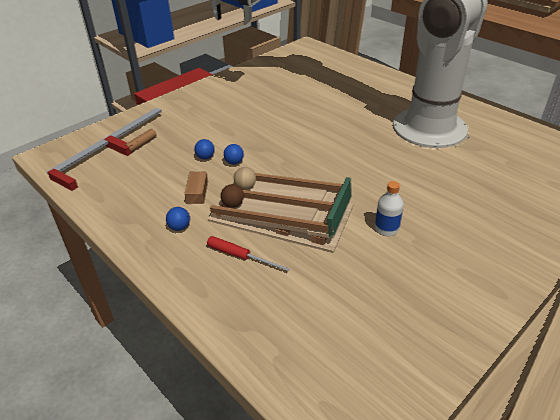

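The top view shows the jig with its green stop at about (222,236). The things that could be taken for the target are the dark ball at (324,169), the pale ball at (339,200) and the blue balls at (345,114), (398,234) and (433,214). I choose (324,169) because it is dark brown and sits at the low end of the -y gutter, on the screwdriver side. Next I'll measure and check it in a crop.

```bash
cat > h.py <<'E'
from cell import arm
import cv2,numpy as np
def ray(n,u,v):
    p=arm.camera_params(n);E=np.array(p['extrinsics']);R,t=E[:3,:3],E[:3,3]
    d=R.T@np.array([(u-p['cx'])/p['fx'],(v-p['cy'])/p['fy'],1]);return -R.T@t,d/np.linalg.norm(d)
def onz(n,u,v,z):
    o,d=ray(n,u,v);return o+d*(z-o[2])/d[2]
def cross(a,b):
    (o1,d1),(o2,d2)=a,b
    s=np.linalg.lstsq(np.c_[d1,-d2],o2-o1,rcond=None)[0]
    p,q=o1+s[0]*d1,o2+s[1]*d2;return (p+q)/2,np.linalg.norm(p-q)
E
python3 - <<'E'
from h import *
t=cv2.imread('pics/top0.png');s=cv2.imread('pics/scene0.png')
def blob(im,m,near,r=40):
    n,l,st,c=cv2.connectedComponentsWithStats(m.astype(np.uint8))
    k=min([i for i in range(1,n) if st[i,4]>60],key=lambda i:np.hypot(*(c[i]-near)))
    cn=max(cv2.findContours((l==k).astype(np.uint8),0,1)[0],key=cv2.contourArea)
    return c[k],cv2.minEnclosingCircle(cn),cv2.minAreaRect(cn)
dark=lambda im:(im.max(2)<75)
g=lambda im:(im[:,:,1].astype(int)>im[:,:,2]+12)&(im[:,:,1]>=im[:,:,0])
for n,im,nd,ng in(('top',t,(324,169),(222,236)),('scene',s,(232,196),(340,210))):
    print(n,'dark',blob(im,dark(im),nd)); print('green',blob(im,g(im),ng))
    gr=cv2.cvtColor(im,6)
    x,y=nd
    print(np.round(cv2.HoughCircles(gr[y-40:y+60,x-40:x+60],3,1,15,param1=60,param2=11,minRadius=10,maxRadius=17)+[x-40,y-40,0],1))
a=cv2.resize(t[130:290,190:410],None,fx=3.4,fy=3.4,interpolation=2)
cv2.imwrite('pics/crop.png',a)
E
```

```text
top dark (array([350.54878049, 203.98780488]), ((346.2368469238281, 203.55262756347656), 11.686497688293457), ((349.53448486328125, 204.91380310058594), (12.4415864944458, 23.211917877197266), 21.801406860351562))
green (array([220.17301038, 236.24567474]), ((219.5, 236.5), 37.34310531616211), ((220.21170043945312, 236.1678924560547), (74.66948699951172, 4.228854179382324), 64.98310852050781))
[[[341.5 202.5  16.4]
  [324.5 168.5  14.1]]]
scene dark (array([230.35849057, 200.47641509]), ((233.0, 198.0), 14.866168975830078), ((231.39376831054688, 198.03823852539062), (23.951082229614258, 22.407569885253906), 25.20112419128418))
green (array([338.9267101 , 206.28827362]), ((338.5, 206.5), 30.992033004760742), ((338.6311340332031, 206.557373046875), (12.94072151184082, 61.6688346862793), 23.629377365112305))
[[[251.5 174.5  16.4]
  [233.5 197.5  14.1]
  [229.5 239.5  15.2]
  [197.5 182.5  11.8]]]
```

View pics/crop.png

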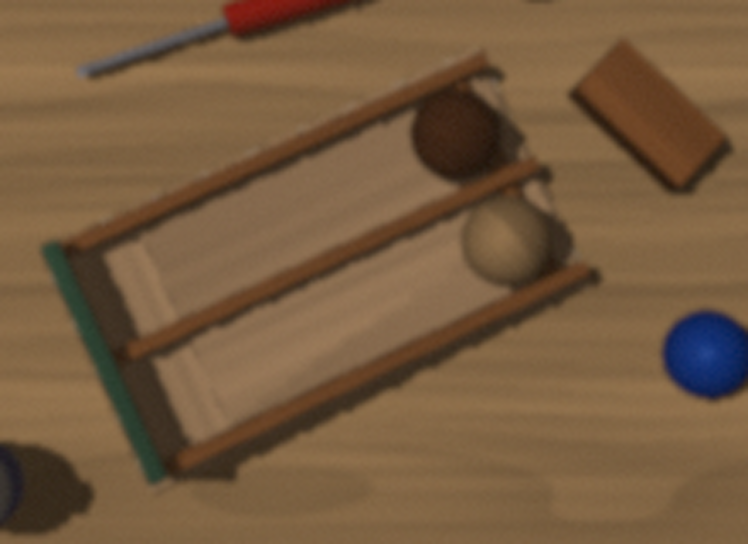

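The crop confirms the choice: the dark ball is at crop (456,135), which is full-image (324.1,169.7), and the pale one is at (338.8,200.6). The green stop's top runs through (220.2,236.2) at 65° in the image.

```bash
python3 - <<'E'
from h import *
from scipy.spatial.transform import Rotation as Ro
D=onz('top',324.1,169.7,.0526);P=onz('top',338.8,200.6,.0526)
Dx,e=cross(ray('top',324.1,169.7),ray('scene',232.5,196.5))
a=np.radians(65);u=np.array([np.cos(a),np.sin(a)])*37
G=np.array([220.2,236.2]);g1,g2=onz('top',*(G-u),.09),onz('top',*(G+u),.09)
print('D',D,'P',P,'sep',np.linalg.norm(D-P),'Dx',Dx,e,'stop len',np.linalg.norm(g1-g2),g1,g2)
# wall tops (crop px): outer -y wall, centre wall, outer +y wall; z from low to high end
def c(x,y,z):return onz('top',190+x/3.4,130+y/3.4,z)
for lo,hi in(((485,62),(75,245)),((543,170),(130,352)),((592,270),(178,462))):
    A,B=c(*lo,.038),c(*hi,.068);d=B-A;print('wall yaw',np.degrees(np.arctan2(d[1],d[0])),np.linalg.norm(d[:2]))
y=g2-g1 ; print('yaw stop',np.degrees(np.arctan2(y[1],y[0]))-90,'balls',np.degrees(np.arctan2(*(P-D)[1::-1]))-90)
m=(g1+g2)/2; f=(D+P)/2; d=(m-f)[:2]; print('axis yaw',np.degrees(np.arctan2(d[1],d[0])),np.linalg.norm(d),'expect .2485ish')
s=arm.read_state();R=Ro.from_rotvec(s['eef_rot']).as_matrix();print(R.round(3),np.degrees(np.arctan2(R[1,1],R[0,1])))
E
```

```text
D [ 0.65794065 -0.11768729  0.0526    ] P [ 0.59360469 -0.1478107   0.0526    ] sep 0.07103897236584192 Dx [ 0.65795701 -0.11766215  0.04737754] 0.0018573958565829712 stop len 0.14600789016184826 [0.5867527  0.12439491 0.09      ] [0.45474556 0.06200565 0.09      ]
wall yaw 114.93493473110969 0.2757570210473897
wall yaw 113.9976006488329 0.2764791246604488
wall yaw 114.453976144528 0.27868792769920686
yaw stop -244.70362739889654 balls -244.91004425260775
axis yaw 114.92948832018523 0.24916464026720217 expect .2485ish
[[ 0.934  0.358 -0.001]
 [ 0.358 -0.934  0.002]
 [ 0.    -0.002 -1.   ]] -69.03631106607725
```

>>> {"fn": "send_rows", "kwargs": {"series": "-1 0.8 0.8 0 0 0 0.9; -1 0.8 0.8 0 0 0 0.9; -1 0.8 0.8 0 0 0 0.9; -1 0.8 0.8 0 0 0 0.9; -1 0.8 0.8 0 0 0 0.9; -1 0.8 0.8 0 0 0 0.9; -1 0.8 0.8 0 0 0 0.9; -1 0.8 0.8 0 0 0 0.9; -1 0.8 0.8 0 0 0 0.9; -1 0.8 0.8 0 0 0 0.9; -1 0.8 0.8 0 0 0 0.9; -1 0.8 0.8 0 0 0 0.9", "force": 20}}

```text
t: 1.3
tcp_pos: [0.4248, -0.4142, 0.2513]
eef_rot: [-1.709, -2.635, -0.0]
contact_force: [-0.6, -0.4, 0.2]
width: 0.0019
gripper_force: 0.0
```

>>> {"fn": "send_rows", "kwargs": {"series": "-1 0.8 0.8 0 0 0 0; -1 0.8 0.8 0 0 0 0; -1 0.8 0.8 0 0 0 0; -1 0.8 0.8 0 0 0 0; -1 0.8 0.8 0 0 0 0; -1 0.8 0.8 0 0 0 0; -1 0.8 0.8 0 0 0 0; -1 0.8 0.8 0 0 0 0; -1 0.8 0.8 0 0 0 0; -1 0.8 0.8 0 0 0 0; -1 0.8 0.8 0 0 0 0; -1 0 0 0 0 0 0"}}

```text
t: 2.5
tcp_pos: [0.6024, -0.2347, 0.2515]
eef_rot: [-1.709, -2.635, -0.005]
contact_force: [-0.1, 0.2, -0.1]
width: 0.0003
gripper_force: 0.0
```

>>> {"fn": "send_rows", "kwargs": {"series": "-1 0.77 0.72 0 0 0 0.1; -1 0.77 0.72 0 0 0 0; -1 0.77 0.72 -0.6 0 0 0; -1 0.77 0.72 -0.9 0 0 0; -1 0.75 0.72 -1 0 0 0; -1 0 0 -1 0 0 0; -1 0 0 -1 0 0 0; -1 0 0 -1 0 0 0; -1 0 0 -0.6 0 0 0; -1 0 0 0 0 0 0; -1 0 0 0 0 0 0"}}

```text
t: 3.6
tcp_pos: [0.6773, -0.1673, 0.13]
eef_rot: [1.697, 2.644, 0.0]
contact_force: [0.1, 0.9, 0.1]
width: 0.0004
gripper_force: 0.0
```

```bash
python3 - <<'E'
from h import *
s=arm.read_state();print(s['tcp_pos'])
a=cv2.resize(arm.get_image('top')[100:290,190:440,::-1],None,fx=1.6,fy=1.6,interpolation=2)
b=cv2.resize(arm.get_image('scene')[120:310,150:400,::-1],None,fx=1.6,fy=1.6,interpolation=2)
cv2.imwrite('pics/c1.png',np.hstack([a,b]))
d=np.array([.658,-.1177])-s['tcp_pos'][:2];x=np.array([-.4226,.9063]);y=np.array([-.9063,-.4226]);print(d@x,d@y)
E
```

```text
[ 0.67725166 -0.16729047  0.1300204 ]
0.053079594609361125 -0.0035091503174458022
```

View pics/c1.png

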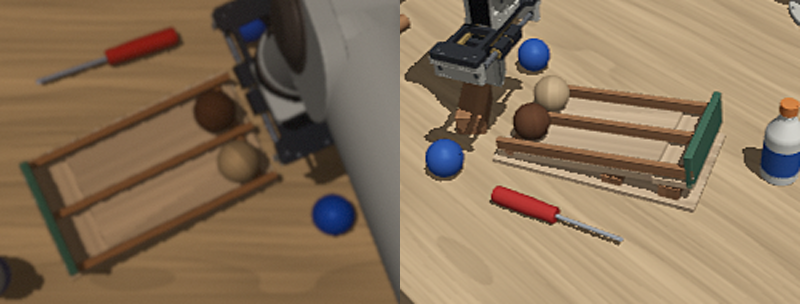

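The picture shows the closed fingertips just downhill of the dark ball (crop about (530,120) in the scene half), with both balls still at the foot. The offset is 53 mm behind and 3.5 mm sideways, so I'll correct that and lower the tool.

>>> {"fn": "send_rows", "kwargs": {"series": "-1 0.16 0.07 -0.5 0 0 0; -1 0 0 -1 0 0 0; -1 0 0 -1 0 0 0; -1 0 0 -0.55 0 0 0; -1 0 0 0 0 0 0; -1 0 0 0 0 0 0"}}

```text
t: 4.3
tcp_pos: [0.6801, -0.1653, 0.068]
eef_rot: [-1.695, -2.643, -0.0]
contact_force: [-0.1, -0.1, 0.2]
width: 0.0006
gripper_force: 0.0
```

```bash
python3 - <<'E'
from h import *
s=arm.read_state();print(s['tcp_pos'],s['contact_force'])
d=np.array([.658,-.1177])-s['tcp_pos'][:2];x=np.array([-.4226,.9063]);y=np.array([-.9063,-.4226]);print(d@x,d@y)
E
```

```text
[ 0.68009072 -0.16529039  0.06799478] [-0.11203076 -0.05966997  0.21785932]
0.052466712628968556 -9.087895204008169e-05
```

>>> {"fn": "send_rows", "kwargs": {"series": "-1 -0.085 0.181 0.021 0 0 0; -1 -0.085 0.181 0.021 0 0 0; -1 -0.085 0.181 0.021 0 0 0; -1 -0.085 0.181 0.021 0 0 0; -1 -0.085 0.181 0.021 0 0 0; -1 -0.127 0.272 0.032 0 0 0; -1 -0.127 0.272 0.032 0 0 0; -1 -0.127 0.272 0.032 0 0 0; -1 -0.127 0.272 0.032 0 0 0; -1 -0.127 0.272 0.032 0 0 0; -1 -0.127 0.272 0.032 0 0 0; -1 -0.085 0.181 0.021 0 0 0"}}

```text
t: 5.5
tcp_pos: [0.6546, -0.1103, 0.0751]
eef_rot: [-1.695, -2.645, -0.0]
contact_force: [0.1, -0.2, 0.6]
width: 0.0002
gripper_force: 0.3
```

```bash
python3 - <<'E'
from h import *
s=arm.read_state();print(s['tcp_pos'],s['contact_force'])
d=s['tcp_pos'][:2]-np.array([.658,-.1177]);x=np.array([-.4226,.9063]);y=np.array([-.9063,-.4226]);print(d@x,d@y)
a=cv2.resize(arm.get_image('top')[100:290,190:440,::-1],None,fx=1.6,fy=1.6,interpolation=2)
b=cv2.resize(arm.get_image('scene')[120:310,150:400,::-1],None,fx=1.6,fy=1.6,interpolation=2)
cv2.imwrite('pics/c2.png',np.hstack([a,b]))
E
```

```text
[ 0.65459147 -0.11033547  0.07514282] [ 0.08161831 -0.16309794  0.57888722]
0.008114918323988954 -2.310085152703898e-05
```

View pics/c2.png

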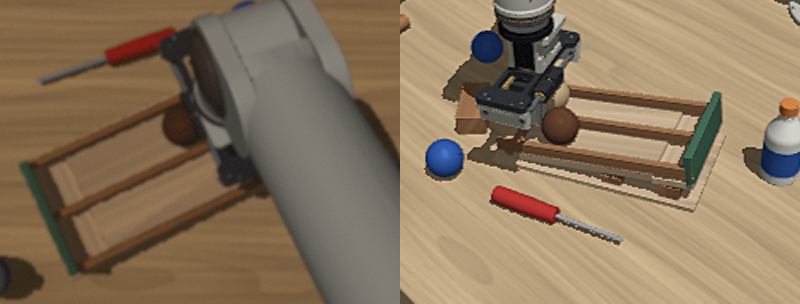

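The ball, at crop (560,125) in the scene half, has moved up its gutter ahead of the fingers. The pale ball is still at the foot, so I'll keep pushing.

>>> {"fn": "send_rows", "kwargs": {"series": "-1 -0.127 0.272 0.031 0 0 0; -1 -0.169 0.363 0.042 0 0 0; -1 -0.169 0.363 0.042 0 0 0; -1 -0.169 0.363 0.042 0 0 0; -1 -0.169 0.363 0.042 0 0 0; -1 -0.169 0.363 0.042 0 0 0; -1 -0.169 0.363 0.042 0 0 0; -1 -0.169 0.363 0.042 0 0 0; -1 -0.169 0.363 0.042 0 0 0; -1 -0.169 0.363 0.042 0 0 0; -1 -0.169 0.363 0.042 0 0 0; -1 -0.169 0.363 0.042 0 0 0"}}

```text
t: 6.8
tcp_pos: [0.6149, -0.0253, 0.085]
eef_rot: [-1.696, -2.644, 0.0]
contact_force: [0.6, -0.2, 0.1]
width: 0.0002
gripper_force: 0.4
```

```bash
python3 - <<'E'
from h import *
s=arm.read_state();print(s['tcp_pos'],s['contact_force'])
d=s['tcp_pos'][:2]-np.array([.658,-.1177]);x=np.array([-.4226,.9063]);y=np.array([-.9063,-.4226]);print(d@x,d@y)
E
```

```text
[ 0.61486823 -0.02534629  0.08501306] [ 0.63918844 -0.217532    0.11796963]
0.10192764909495822 6.164666655098495e-05
```

>>> {"fn": "send_rows", "kwargs": {"series": "-1 -0.127 0.272 0.031 0 0 0; -1 -0.169 0.363 0.042 0 0 0; -1 -0.169 0.363 0.042 0 0 0; -1 -0.169 0.363 0.042 0 0 0; -1 -0.169 0.363 0.042 0 0 0; -1 -0.127 0.272 0.031 0 0 0; -1 -0.127 0.272 0.031 0 0 0; -1 -0.085 0.181 0.021 0 0 0; -1 -0.085 0.181 0.021 0 0 0; -1 -0.085 0.181 0.021 0 0 0; -1 -0.085 0.181 0.021 0 0 0; -1 0 0 0 0 0 0"}}

```text
t: 8.0
tcp_pos: [0.5869, 0.0349, 0.0919]
eef_rot: [-1.695, -2.645, -0.001]
contact_force: [-0.4, 0.6, -0.0]
width: 0.0006
gripper_force: 0.0
```

```bash
python3 - <<'E'
from h import *
s=arm.read_state();print(s['tcp_pos'],s['contact_force'])
d=s['tcp_pos'][:2]-np.array([.658,-.1177]);x=np.array([-.4226,.9063]);y=np.array([-.9063,-.4226]);print(d@x,d@y)
a=cv2.resize(arm.get_image('top')[100:290,190:440,::-1],None,fx=1.6,fy=1.6,interpolation=2)
b=cv2.resize(arm.get_image('scene')[120:310,150:400,::-1],None,fx=1.6,fy=1.6,interpolation=2)
cv2.imwrite('pics/c3.png',np.hstack([a,b]))
E
```

```text
[0.58685588 0.03487359 0.09187799] [-0.40325756  0.59129767 -0.03544267]
0.16834294595902188 3.184093548175886e-07
```

View pics/c3.png

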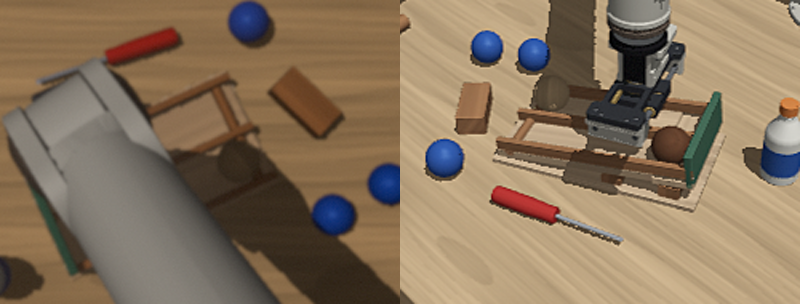

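The scene half shows the dark ball at crop (671,145), which is full-image (319.4,210.6), next to the green stop. The pale ball is still at its foot. I'll check this pixel against where a nested ball should appear.

```bash
python3 - <<'E'
from h import *
p=arm.camera_params('scene');E=np.array(p['extrinsics'])
for n,h,z in(('nested',.2154,.0693),('at finger',.2058,.0742)):
    w=np.r_[np.array([.658,-.1177])+h*np.array([-.4226,.9063]),z,1];c=E@w
    print(n,w[:3],c[0]/c[2]*p['fx']+p['cx'],c[1]/c[2]*p['fy']+p['cy'])
E
```

```text
nested [0.56697196 0.07751702 0.0693    ] 319.3331547344739 209.9589139868299
at finger [0.57102892 0.06881654 0.0742    ] 315.2565406624422 207.30986350591843
```

The pixel matches the nested position. I'll back off downhill slightly, rise and move clear.

>>> {"fn": "send_rows", "kwargs": {"series": "-1 0.085 -0.181 0 0 0 0; -1 0.085 -0.181 0.3 0 0 0; -1 0 0 0.8 0 0 0; -1 0 0 1 0 0 0; -1 0 0 1 0 0 0; -1 0 0 1 0 0 0; -1 0 0 1 0 0 0; -1 0 0 1 0 0 0; -1 0.8 -0.8 0.8 0 0 0; -1 1 -1 0 0 0 0; -1 1 -1 0 0 0 0; -1 0.8 -0.8 0 0 0 0"}}

```text
t: 9.3
tcp_pos: [0.6639, -0.0472, 0.2317]
eef_rot: [1.697, 2.641, 0.001]
contact_force: [0.0, 0.4, 0.6]
width: 0.0005
gripper_force: 0.0
```

>>> {"fn": "send_rows", "kwargs": {"series": "-1 0.5 -1 0 0 0 0; -1 0.5 -1 0 0 0 0; -1 0.5 -1 0 0 0 0; -1 0.5 -1 0 0 0 0; -1 0.5 -1 0 0 0 0; -1 0.3 -0.5 0 0 0 0; -1 0 0 0 0 0 0; -1 0 0 0 0 0 0"}}

```text
t: 10.1
tcp_pos: [0.7184, -0.1541, 0.2303]
eef_rot: [-1.695, -2.644, -0.002]
contact_force: [-0.3, 0.2, 0.2]
width: 0.0004
gripper_force: 0.0
```

```bash
python3 - <<'E'
from h import *
s=arm.read_state();print(s['t'],s['tcp_pos'])
a=cv2.resize(arm.get_image('top')[100:290,160:410,::-1],None,fx=1.6,fy=1.6,interpolation=2)
b=cv2.resize(arm.get_image('scene')[120:310,150:400,::-1],None,fx=1.6,fy=1.6,interpolation=2)
cv2.imwrite('pics/c4.png',np.hstack([a,b]))
E
```

```text
10.1 [ 0.71842539 -0.15411349  0.23032762]
```

View pics/c4.png

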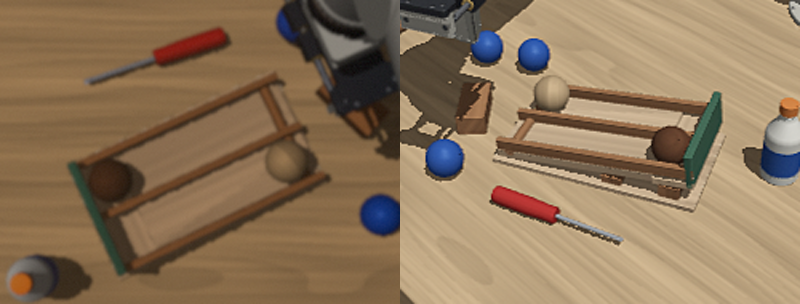

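The dark ball sits in the nest against the green stop, at crop (110,180) in the top half and (671,145) in the scene half. The pale ball, glue bottle, offcut and screwdriver have not moved, and the arm is clear.

```bash
python3 -c "
from cell import arm
print(arm.sign_off())"
```

```text
the job is handed in; nothing more can be done
None
```

The dark ball is resting in the nest against the green end stop, the pale ball and the bystanders were left where they were, and I handed the job in at about 10 s of robot time.

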